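# Refit the keyhole cover of the desk power box

## Task

Put the vented cover back on the open desk power box, its orange chevrons pointing to the raised cable end. Rest it lightly on the two brass screw heads, slide it until both keyholes drop over them and the cover lies flat on the rim, then slide it on until it butts against that end and let go. The screws stand on a thin strap, so feel for the drop and never force the cover, and leave the screwdriver, mug and phone where they are.

Things in the scene. Friction and masses are not known exactly. Their poses are not given: they have to be found in the camera images.
- box: open desk power box, dark plastic, screwed to the desk: 90 mm wide (x), rim 30 mm high, opening 166 mm long (y), closed at its -y end by the raised cable end (48 mm high, red switch on top). Origin on the desk under the centre of the opening, z up. The screws stand on a thin strap that bends if the cover pushes on them with more than 50 N
- box_seat (a point): centre of the opening at rim height (30 mm), axes as box. When the cover is home the centre of its underside lies here
- box_stop (a point): middle of the flat inner face of the raised cable end, at rim height, y = -83 mm in the box: the cover's leading edge butts here
- screw_span (a point): +y end of the range for the point midway between the two brass screws, at their tops, 9.7 mm above the rim. They stand on the line x = 0, 97 mm apart in y; their strap is clamped anywhere from here to 28 mm nearer the cable end (-y): not measured, find it by feel or sight. Heads 14 mm across, undersides 5.7 mm above the rim, 7 mm shanks. A cover resting on them falls 9.7 mm to the rim
- cover_grip (a point): middle of the hump of the loose cover, half-way up it, 19 mm above the cover's underside. Grey metal plate 90 mm (x) by 166 mm (y), 4 mm thick, 0.2 to 0.35 kg, flat on the desk at the start; solid vented hump 44 (x) x 36 mm in its centre, top 34 mm above the underside: grip it there. Axes are the cover's; it goes on with its axes along the box's, -y edge to the cable end
- cover_keys (a point): underside of the cover, midway between the entries of its two keyholes (20.1 mm to -y of its centre). Entries are 16.8 mm across, 97 mm apart on the middle line; from each a slot 10 mm wide runs to +y and ends 47 mm from the entry's centre. Screw heads pass only through the entries: this point must stand over the screws' midpoint to drop, then the cover slides to -y of the box
- cover_lead (a point): middle of the cover's -y edge (orange chevrons on the plate point to it), on the underside; it touches box_stop when the cover is home
- screwdriver: screwdriver with orange handle, 160 mm long, lying beside the box; leave it alone
- mug_mid (a point): middle of the patterned mug of tea, 78 mm across, 89 mm high; leave it alone
- phone: black phone lying on the desk, 146 x 72 x 9 mm; leave it alone

How it is judged:
By the outcome, as a careful person would: the job done as asked, in the order asked, and still so for the second after the job is handed in, with the robot touching nothing.
It also fails if it takes over 72 s, if anything falls off the work surface, if the arm or the gripper's body presses on something with over 40 N, if the wrist force passes 120 N, or if a joint passes its speed limit or range.

## Robot

A 6-joint arm with a two-finger parallel gripper is mounted at the origin on a cart in front of the work surface, level with it; the furniture and walls round the work are solid. World frame = base frame: x ahead of the robot, y to its left, z up, the work surface at z = 0. Lengths are in m, angles in rad, forces in N, time in s.
With the tool pointing down it reaches from about 0.425 to 1.125 m from the base axis. Payload 14.9 kg.
Tool frame: the origin (TCP) lies at the very end of the fingers, on their centre line; the grasp point (between the pads) lies 19 mm behind it; z points along the fingers, y is the line along which they close (so a half turn about z gives the same grasp; the last joint's range is limited). The gripper opens to 91 mm and grips with 3 to 60 N. Pads are 32 mm wide; open, the fingers measure 118 mm over their backs; the gripper's body (76 mm by 178 mm) begins 60 mm behind the grasp point.
Start: joints at [-1.279, 0.379, 1.734, -0, 1.028, -0.033], TCP at [0.223, -0.663, 0.214] pointing down, gripper open.
Joint ranges: [-2.77, 2.77], [-0.74, 2.19], [0, 2.66], [-1.06, 4.2], [0.31, 2.87], [-3.08, 3.08]. Speed limits (rad/s): [1.89, 1.89, 2.39, 3.14, 3.14, 3.14].

## Interface

Orientations are given as a unit quaternion [x, y, z, w].
In Python, from station import bot, viewer, ticket, finder gives the robot as it stands. The module is installed in compiled form; this text tells all that it offers.
- The arm moves only by the tool send_rows, never from a script. Its argument "plan" is a list of rows, each a list of 3 entries, a list of its own where there are three numbers: the turn, a rotation vector about the tool's x, y, z scaled (see below), then the shift along the tool's x, y, z scaled (see below), then the opening, from -1 (shut) to 1 (fully open). In form: [[[rx, ry, rz], [dx, dy, dz], fingers], ...]. A call has 1 to 20 rows; each row is the pose to reach, as a shift and turn from the pose commanded when the call began, along the tool's axes at that moment, turning the shorter way round; what a row does not reach only later rows make up. The controller multiplies each number of a shift by 0.1 m and each number of a turn by 180 degrees. A row lasts 1/8 s, in which the tool goes at most 62.5 mm and 10.7 degrees, less where a joint would pass 70% of its speed; a pose out of reach is approached as far as the arm can. A call with a number of a shift or a turn outside -1 to 1 is refused whole. A call with a gripper value outside its range is refused whole. The fingers move at their own pace and stop on an object; "newtons" is the grip in N (left out, the last holds). Time passes only in rows, so rows that repeat a pose let the fingers close. It gives the time, the measured TCP pose, the force, the opening and the grip force at its end, in the units of the state.
- bot.sense(): the state, without advancing time (a new reading comes with each control period).
- viewer.read_camera(name): name is "scene" or "top" or "wrist"; returns a dict with "pixels" (400x640x3 uint8, red, green, blue), "range_z" (400x640 float32, m along the optical axis (not along the pixel's ray), 0 where there is no reading), "fx", "fy", "cx", "cy" (pixels), "position" and "attitude" of the camera in the world. Camera axes: x right, y down, z forward; pixel columns grow to the right and rows downward; lengths in m; the calibration is good to about 2 mm. A picture is of the moment at which its call begins.
- ticket.finish_job(): hands the job in; it is judged then, once.
Trained networks look in a picture, given as the dict that the camera call returned (one of the last four; its "shot" number tells which), for a name from the list of things; names that differ only in an ending like _2 or _b are one class to them, and where a whole thing is asked for, a point or a joint stands for the part that bears it (a point fixed in the world has none). Each returns a list of dicts, best first, with "confidence" (0 to 1); they miss things now and then, are a little off and sometimes report something else, mostly with a low value. They report only what shows in the picture. A call takes as long as a camera call.
- finder.outline_of(picture, target): "pixels" (400x640 bool, what is visible of it) and "box" ([left, top, right, bottom] in pixels, round what is visible of it).
The state is a dict: "clock": time; "joint_positions": joint angles; "joint_velocities": joint speeds; "effort": joint torques, N m; "eef_pos": TCP position; "eef_rot": TCP orientation; "ft_force": force on the tool from outside, world axes, zero at the start; "moment": the same for the moment, N m; "opening": finger opening in m; "finger_force": force on a finger pad.
Only numpy, scipy, OpenCV 4.12 (cv2) and the standard library are available. Lean on these libraries where they do the work, as an engineer would, in place of code of your own. Each camera call takes 0.05 s, during which the arm holds its last target. There are 200 camera calls.

## Working session

There is one attempt and no reset: what is moved stays moved. The work goes in short steps, Python scripts to look and compute and a tool call to move; the robot and the scene stay as the last step left them, time stands still between calls to the robot, and variables do not carry over. Pictures are saved under pics/ and viewed, at most 10 in all, crops included, and the job is handed in when it is done.

Besides the shell and the picture viewer there is one more tool, called as a command line: name --argument value ..., lists and objects as JSON in quotes. send_rows: Moves the arm, as the interface text tells. Its arguments: {"type":"object","properties":{"plan":{"type":"array"},"newtons":{"type":"number"}},"required":["plan"]}

```bash
mkdir -p pics; cat > h.py <<'E'
import numpy as np, cv2
from scipy.spatial.transform import Rotation as R
from station import bot, viewer, ticket, finder
def cam(n): return viewer.read_camera(n)
def save(p,f,s=1,crop=None):
    a=p["pixels"][:,:,::-1]
    if crop: a=a[crop[1]:crop[3],crop[0]:crop[2]]
    cv2.imwrite("pics/"+f,cv2.resize(a,None,fx=s,fy=s,interpolation=cv2.INTER_CUBIC))
def cloud(p):
    v,u=np.mgrid[0:400,0:640]; z=p["range_z"]
    c=np.stack([(u-p["cx"])/p["fx"]*z,(v-p["cy"])/p["fy"]*z,z],-1)
    q=np.array(p["attitude"]); r=R.from_quat(q) if q.size==4 else R.from_matrix(q)
    return c@r.as_matrix().T+np.array(p["position"])
E
python3 - <<'E'
from h import *
print(bot.sense())
a=cam("top");b=cam("scene")
im=np.hstack([a["pixels"]])[:,:,::-1]
save(a,"top.png",1.25);save(b,"scene.png",1.25)
for p,n in((a,"top"),(b,"scene")):
    c=cloud(p);print(n,p["position"],p["attitude"],p["fx"])
    for t in ["box","cover_grip","screwdriver","mug_mid","phone"]:
        for o in finder.outline_of(p,t)[:2]:
            m=o["pixels"]&(p["range_z"]>0);q=c[m]
            print(t,round(o["confidence"],2),o["box"],q.min(0).round(3),q.max(0).round(3),np.median(q,0).round(3)) if m.any() else print(t,"none")
E
```

```text
{'clock': 0.0, 'joint_positions': array([-1.27928649e+00,  3.79411772e-01,  1.73476697e+00,  1.99206567e-05,
        1.02849597e+00, -3.32655434e-02]), 'joint_velocities': array([ 0.00074621, -0.00147603,  0.00109999,  0.00079432, -0.00267342,
       -0.00063967]), 'effort': array([ 4.45527359e-03, -7.63719249e+01, -4.34369302e+01,  6.52049622e-02,
        4.24647506e-02, -2.27585298e-05]), 'eef_pos': array([ 0.22327721, -0.66302596,  0.21329285]), 'eef_rot': array([ 9.86844755e-01,  1.61669841e-01, -6.12075796e-05, -5.37624732e-04]), 'ft_force': array([ 0.11332203, -0.13388518,  0.16496267]), 'moment': array([-0.04376982, -0.04701365,  0.00316361]), 'finger_force': 0.0, 'opening': 0.09091458583445149}
top [ 0.39384284 -0.07602189  1.17803825] [ 0.71411791 -0.69442901  0.06306523 -0.06186066] 447.43456105277073
box 0.65 [194.7, 179.3, 275.6, 231.9] [ 0.521  0.04  -0.003] [0.661 0.254 0.055] [0.592 0.149 0.02 ]
cover_grip 0.84 [322.7, 212.4, 391.8, 252.6] [ 0.475 -0.267 -0.004] [ 0.571 -0.1    0.04 ] [ 0.521 -0.181  0.003]
cover_grip 0.55 [191.1, 174.6, 278.0, 229.9] [ 0.521  0.04  -0
[... 318 characters left out ...]
34 -0.001] [ 0.816 -0.086  0.015] [ 0.772 -0.16   0.008]
phone 0.32 [190.7, 176.5, 274.7, 231.4] [ 0.524  0.04  -0.004] [0.661 0.251 0.055] [0.592 0.147 0.02 ]
scene [-0.51767639  0.63235611  0.70292379] [-0.40330362  0.74298922 -0.4644778   0.26376804] 520.6123962877365
box 0.98 [215.6, 204.2, 300.7, 251.9] [ 0.519  0.025 -0.001] [0.656 0.258 0.056] [0.572 0.15  0.021]
cover_grip 0.86 [343.1, 204.6, 388.3, 222.3] [ 0.145 -0.192 -0.002] [0.574 0.112 0.256] [ 0.515 -0.139  0.004]
screwdriver 0.81 [237.7, 237.3, 303.3, 256.4] [ 0.466  0.089 -0.002] [0.538 0.243 0.028] [0.483 0.139 0.018]
phone 0.6 [302.7, 174.4, 346.5, 193.3] [ 0.717 -0.226  0.001] [ 0.813 -0.082  0.014] [ 0.765 -0.152  0.008]
```

```bash
python3 - <<'E'
import cv2,numpy as np
a=cv2.imread("pics/top.png");b=cv2.imread("pics/scene.png")
a=a[150:330,220:580];b=b[200:340,230:520]
a=cv2.resize(a,None,fx=1.6,fy=1.6);b=cv2.resize(b,None,fx=1.98,fy=1.98)
w=max(a.shape[1],b.shape[1]);pad=lambda i:np.pad(i,((0,0),(0,w-i.shape[1]),(0,0)))
o=np.vstack([pad(a),pad(b)]);cv2.imwrite("pics/both.png",o);print(o.shape)
E
```

```text
(565, 576, 3)
```

View pics/both.png

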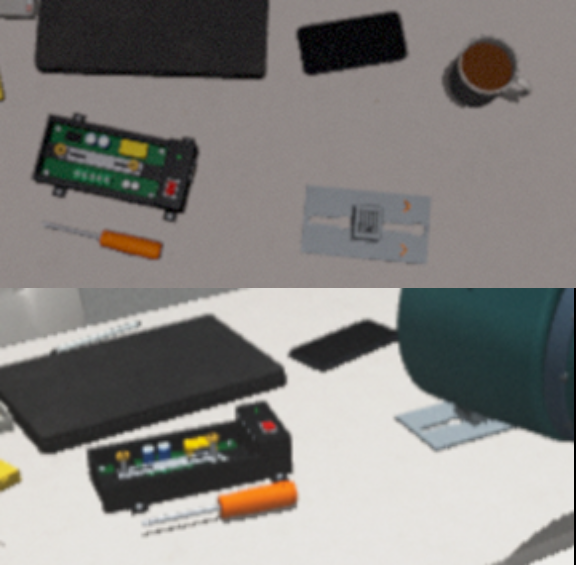

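The top view shows the box at upper left with its cable end to world -y, and the cover at pixel (360,222) of the combined picture with its chevrons on the world -y side. I'll fit poses next.

```bash
cat >> h.py <<'E'
def rect(q):
    (c,(w,h),a)=cv2.minAreaRect(q[:,:2].astype(np.float32)); 
    if w<h: a+=90; w,h=h,w
    return np.round(c,4),round(w,4),round(h,4),round((a+90)%180-90,2)
def plane(p,zp):   # ray-plane intersections at height zp for every pixel
    v,u=np.mgrid[0:400,0:640]
    d=np.stack([(u-p["cx"])/p["fx"],(v-p["cy"])/p["fy"],np.ones(u.shape)],-1)
    d=d@R.from_quat(p["attitude"]).as_matrix().T; o=np.array(p["position"])
    return o+d*((zp-o[2])/d[...,2])[...,None]
E
python3 - <<'E'
from h import *
p=cam("top");c=cloud(p)
o=finder.outline_of(p,"cover_grip")[0];m=o["pixels"]
print("cover",rect(plane(p,0.004)[m]),o["confidence"])
hm=m&(c[...,2]>0.02);print("hump",hm.sum(),np.median(plane(p,.034)[hm],0),rect(plane(p,.034)[hm]))
o=finder.outline_of(p,"box")[0];m=o["pixels"]
q=c[m];r=q[(q[:,2]>.022)&(q[:,2]<.036)];t=q[q[:,2]>.042]
print("rim",len(r),rect(r),"end",len(t),rect(t),"all",rect(q[q[:,2]>.01]))
E
```

```text
cover (array([ 0.5264, -0.1824]), 0.1683, 0.0939, 88.24) 0.78
hump 250 [ 0.52368477 -0.18403979  0.034     ] (array([ 0.5227, -0.1681]), 0.128, 0.0451, -87.25)
rim 779 (array([0.5933, 0.1455]), 0.2061, 0.0907, 79.11) end 498 (array([0.5454, 0.0376]), 0.362, 0.1115, 53.97) all (array([0.5503, 0.067 ]), 0.3994, 0.1422, 62.03)
```

send_rows --plan '[[[0, 0, 0], [0.44, -0.36, 0], 1], [[0, 0, 0], [0.88, -0.72, 0], 1], [[0, 0, 0], [0.88, -0.72, 0], 1]]'

```text
clock: 1.12
eef_pos: [0.2852, -0.5646, 0.214]
eef_rot: [0.987, 0.163, 0.0, -0.0]
ft_force: [0.1, -1.1, 1.0]
opening: 0.0913
finger_force: 0.0
```

send_rows --plan '[[[0, 0, 0], [0.44, -0.36, 0], 1], [[0, 0, 0], [0.88, -0.72, 0], 1], [[0, 0, 0], [0.88, -0.72, 0], 1]]'

```text
clock: 1.5
eef_pos: [0.3453, -0.4691, 0.2141]
eef_rot: [0.987, 0.163, 0.0, -0.0]
ft_force: [-1.0, -0.0, 0.4]
opening: 0.0909
finger_force: 0.0
```

send_rows --plan '[[[0, 0, 0], [0.44, -0.36, 0], 1], [[0, 0, 0], [0.88, -0.72, 0], 1], [[0, 0, 0], [0.88, -0.72, 0], 1]]'

```text
clock: 1.88
eef_pos: [0.4058, -0.3734, 0.2141]
eef_rot: [0.987, 0.163, 0.0, 0.0]
ft_force: [-0.6, -0.2, 0.6]
opening: 0.0916
finger_force: 0.0
```

send_rows --plan '[[[0, 0, 0], [0.44, -0.36, 0], 1], [[0, 0, 0], [0.88, -0.72, 0], 1], [[0, 0, 0], [0.88, -0.72, 0], 1]]'

```text
clock: 2.25
eef_pos: [0.4663, -0.2775, 0.2141]
eef_rot: [0.987, 0.163, 0.0, 0.0]
ft_force: [-0.7, -0.4, 0.3]
opening: 0.0909
finger_force: 0.0
```

send_rows --plan '[[[0, 0, -0.387], [0.86, -0.72, 0], 1], [[0, 0, -0.387], [0.86, -0.72, 0], 1], [[0, 0, -0.387], [0.86, -0.72, 0], 1], [[0, 0, -0.387], [0.86, -0.72, 0], 1], [[0, 0, -0.387], [0.86, -0.72, 0], 1], [[0, 0, -0.387], [0.86, -0.72, 0], 1], [[0, 0, -0.387], [0.86, -0.72, 0], 1], [[0, 0, -0.387], [0.86, -0.72, 0], 1], [[0, 0, -0.387], [0.86, -0.72, 0], 1]]'

```text
clock: 3.38
eef_pos: [0.5236, -0.1836, 0.214]
eef_rot: [0.719, 0.695, -0.0, 0.0]
ft_force: [0.9, -0.8, -1.0]
opening: 0.0915
finger_force: 0.0
```

```bash
python3 - <<'E'
from h import *
p=cam("wrist");c=cloud(p);save(p,"w1.png");print(p["position"],p["attitude"],p["fx"])
for o in finder.outline_of(p,"cover_grip")[:1]:
    m=o["pixels"];print(o["confidence"],o["box"],rect(plane(p,.004)[m]))
    h=m&(c[...,2]>.028);k=cv2.morphologyEx(h.astype(np.uint8),cv2.MORPH_OPEN,np.ones((7,7)))>0
    print("hump",k.sum(),rect(plane(p,.034)[k]),np.percentile(c[k][:,2],[5,50,95]))
    print("plate z",np.median(c[m&~h][:,2]))
E
```

```text
[ 0.52525096 -0.11209467  0.3850864 ] [ 0.99144592 -0.01669077 -0.00175604  0.1294346 ] 344.0226738338647
0.87 [281.5, 95.5, 369.4, 245.3] (array([ 0.524 , -0.1859]), 0.1676, 0.0918, 86.37)
hump 1421 (array([ 0.5236, -0.1843]), 0.0431, 0.036, -1.94) [0.0322214  0.03423302 0.03556333]
plate z 0.0043238341200381725
```

View pics/w1.png

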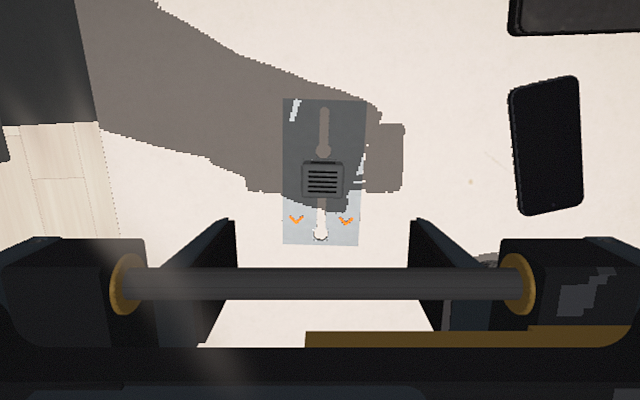

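The wrist view shows the chevrons at (296,220) and (345,220) pointing to world -y, and the hump centred at (322,180) directly under the tool. I'll descend and grip.

send_rows --plan '[[[0, 0, 0], [0, 0, 0.5], 1], [[0, 0, 0], [-0.007, 0, 1.0], 1], [[0, 0, 0], [-0.007, 0, 1.0], 1]]'

```text
clock: 3.85
eef_pos: [0.5214, -0.1825, 0.1113]
eef_rot: [0.718, 0.696, -0.001, -0.003]
ft_force: [-0.3, -0.2, 1.4]
opening: 0.0912
finger_force: 0.0
```

send_rows --plan '[[[0, 0, 0], [0, 0, 0.4], 1], [[0, 0, 0], [0, 0, 0.7], 1], [[0, 0, 0], [0, 0, 0.9], 1], [[0, 0, 0], [0, 0, 1.0], 1]]'

```text
clock: 4.35
eef_pos: [0.5242, -0.1834, 0.0143]
eef_rot: [0.718, 0.696, 0.0, 0.0]
ft_force: [0.3, 0.2, 0.3]
opening: 0.0912
finger_force: 0.0
```

send_rows --plan '[[[0, 0, 0], [0, 0, 0.06], 1], [[0, 0, 0], [0, 0, 0.06], 1], [[0, 0, 0], [0, 0, 0.06], -0.3], [[0, 0, 0], [0, 0, 0.06], -0.3], [[0, 0, 0], [0, 0, 0.06], -0.3], [[0, 0, 0], [0, 0, 0.06], -0.3], [[0, 0, 0], [0, 0, 0.06], -0.3], [[0, 0, 0], [0, 0, 0.06], -0.3], [[0, 0, 0], [0, 0, 0.06], -0.3], [[0, 0, 0], [0, 0, 0.06], -0.3]]' --newtons 45

```text
clock: 5.6
eef_pos: [0.5236, -0.1831, 0.0079]
eef_rot: [0.718, 0.696, -0.0, -0.0]
ft_force: [-0.1, 0.3, -0.1]
opening: 0.0444
finger_force: 44.7
```

send_rows --plan '[[[0, 0, 0], [0, 0, 0], 1], [[0, 0, 0], [0, 0, 0], 1], [[0, 0, 0], [0, 0, 0], 1], [[0, 0, 0], [0, 0, 0], 1], [[0, 0, 0], [0, 0, -0.4], 1], [[0, 0, 0], [0.1, 0.1, -0.9], 1], [[0, 0, 0], [0.5, 0.3, -0.9], 1], [[0, 0, 0], [1, 0.6, -0.9], 1]]'

```text
clock: 6.6
eef_pos: [0.5872, -0.0845, 0.0989]
eef_rot: [0.718, 0.696, 0.0, 0.001]
ft_force: [1.0, -0.9, 0.4]
opening: 0.0916
finger_force: 0.0
```

send_rows --plan '[[[0, 0, 0], [0.5, 0, -0.4], 1], [[0, 0, 0], [1, 0, -0.75], 1], [[0, 0, 0], [1, 0, -0.75], 1]]'

```text
clock: 6.98
eef_pos: [0.591, 0.0176, 0.1756]
eef_rot: [0.717, 0.698, 0.002, 0.001]
ft_force: [1.0, -0.2, -0.4]
opening: 0.0916
finger_force: 0.0
```

send_rows --plan '[[[0, 0, 0.0506], [0.5, 0, 0], 1], [[0, 0, 0.0506], [1, 0, 0], 1], [[0, 0, 0.0506], [1, 0, 0], 1], [[0, 0, 0.0506], [1, 0, 0], 1], [[0, 0, 0.0506], [1, 0, 0], 1]]'

```text
clock: 7.6
eef_pos: [0.5925, 0.1136, 0.1726]
eef_rot: [0.771, 0.637, -0.0, -0.0]
ft_force: [0.7, -0.1, -0.8]
opening: 0.0912
finger_force: 0.0
```

```bash
python3 - <<'E'
from h import *
p=cam("wrist");c=cloud(p);save(p,"w2.png",1.25);np.save("w2.npy",p,allow_pickle=True)
s=bot.sense();print(s["eef_pos"],s["eef_rot"])
for t in ["box","screw_span"]:
  for o in finder.outline_of(p,t)[:2]:
    m=o["pixels"];print(t,o["confidence"],o["box"])
    r=m&(abs(c[...,2]-.03)<.005);k=cv2.morphologyEx(r.astype(np.uint8),cv2.MORPH_OPEN,np.ones((3,3)))>0
    print("rim",r.sum(),rect(plane(p,.03)[r]),rect(plane(p,.03)[k]))
hsv=cv2.cvtColor(p["pixels"],cv2.COLOR_RGB2HSV)
b=cv2.inRange(hsv,(12,90,60),(28,255,255))
n,l,st,ce=cv2.connectedComponentsWithStats(b)
for i in range(1,n):
    if st[i,4]>30:
        u,v=ce[i];print(st[i],ce[i].round(1),np.median(c[l==i],0).round(4),plane(p,.0397)[l==i].mean(0).round(4))
E
```

```text
[0.59256219 0.11365851 0.17269612] [ 7.71160561e-01  6.36640675e-01 -1.88502217e-04 -6.35558588e-05]
box 0.94 [252.2, 31.7, 377.0, 267.2]
rim 5645 (array([0.5958, 0.1625]), 0.1676, 0.0901, 79.24) (array([0.5958, 0.1625]), 0.1675, 0.0901, 79.25)
screw_span 0.78 [255.8, 33.1, 377.6, 263.6]
rim 5582 (array([0.5958, 0.1625]), 0.1675, 0.0901, 79.22) (array([0.5958, 0.1625]), 0.1675, 0.0901, 79.25)
[306  61  17  19 215] [314.5  70.2] [0.6053 0.2151 0.04  ] [0.6053 0.2151 0.0397]
[331 153  20  37 736] [340.5 171. ] [0.6119 0.1247 0.024 ] [0.6116 0.1275 0.0397]
[ 202  156   29   71 1406] [215.1 188.9] [0.4919 0.13   0.0238] [0.4971 0.1326 0.0397]
[308 177  15  16 173] [315.2 184.2] [0.5871 0.1196 0.0399] [0.5871 0.1199 0.0397]
[ 109  253   36   62 1085] [122.6 284.3] [0.5506 0.1537 0.2695] [0.3825 0.0572 0.0397]
[ 500  253   36   62 1094] [521.3 284. ] [0.6453 0.1354 0.2691] [ 0.7655 -0.0165  0.0397]
[ 305  325  326   22 5488] [476.7 337.4] [0.6306 0.1303 0.2797] [ 0.718  -0.0685  0.0397]
```

View pics/w2.png

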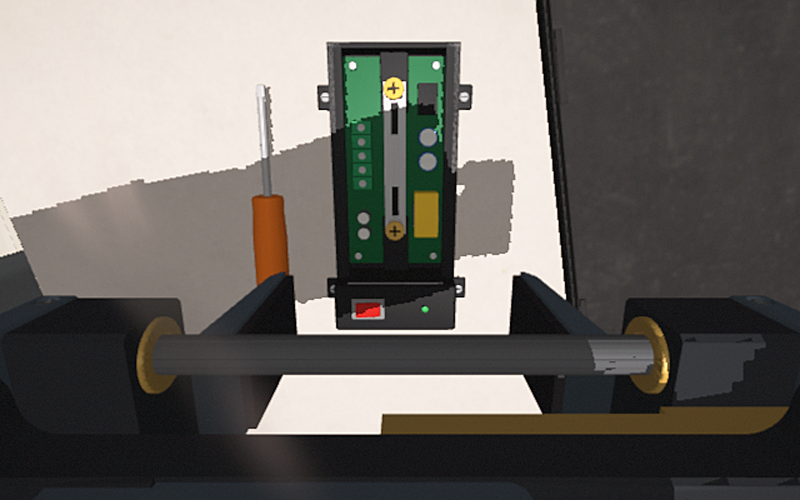

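Wrist view: box vertical, cable end with the red switch at the bottom (368,310), brass screws at (394,88) and (394,231), so they lie on the box's middle line. I'm going back for the cover now, with a check picture of the centred cover to cancel the camera bias.

send_rows --plan '[[[0, 0, 0], [-0.5, 0, 0], 1], [[0, 0, 0], [-1, 0, 0], 1], [[0, 0, 0], [-1, 0, 0], 1]]'

```text
clock: 8.12
eef_pos: [0.5732, 0.014, 0.173]
eef_rot: [0.772, 0.636, -0.0, 0.0]
ft_force: [-0.1, 0.7, -0.3]
opening: 0.0909
finger_force: 0.0
```

send_rows --plan '[[[0, 0, 0], [-0.5, 0, 0], 1], [[0, 0, 0], [-1, 0, 0], 1], [[0, 0, 0], [-1, 0, 0], 1]]'

```text
clock: 8.5
eef_pos: [0.5548, -0.0835, 0.173]
eef_rot: [0.772, 0.636, 0.0, 0.0]
ft_force: [-0.7, -0.4, -0.6]
opening: 0.0912
finger_force: 0.0
```

send_rows --plan '[[[0, 0, -0.0506], [-0.5, -0.117, 0], 1], [[0, 0, -0.0506], [-1, -0.117, 0], 1], [[0, 0, -0.0506], [-1, -0.117, 0], 1], [[0, 0, -0.0506], [-1, -0.117, 0], 1], [[0, 0, -0.0506], [-1, -0.117, 0], 1], [[0, 0, -0.0506], [-1, -0.117, 0], 1]]'

```text
clock: 9.25
eef_pos: [0.525, -0.1766, 0.1729]
eef_rot: [0.717, 0.697, 0.0, -0.0]
ft_force: [-0.8, -0.4, -0.1]
opening: 0.091
finger_force: 0.0
```

```bash
python3 - <<'E'
from h import *
p=cam("wrist");c=cloud(p)
s=bot.sense();print(s["eef_pos"],s["eef_rot"])
m=finder.outline_of(p,"cover_grip")[0]["pixels"]
print(rect(plane(p,.004)[m]))
h=m&(c[...,2]>.028);k=cv2.morphologyEx(h.astype(np.uint8),cv2.MORPH_OPEN,np.ones((7,7)))>0
print("hump",k.sum(),rect(plane(p,.034)[k]))
E
```

```text
[ 0.52490589 -0.17680049  0.17290781] [ 7.17349765e-01  6.96713221e-01  4.30306733e-06 -4.88995993e-05]
(array([ 0.5236, -0.1853]), 0.1662, 0.0901, 86.59)
hump 1761 (array([ 0.5236, -0.1845]), 0.0438, 0.0355, -1.69)
```

```bash
cat >> h.py <<'E'
def rectify(p,zp,ctr,yawdeg,L=.2,W=.12,s=4000):
    """world plane zp -> image; columns along u(yaw+90: +y of part), rows along part +x"""
    a=np.radians(yawdeg);ex=np.array([np.cos(a),np.sin(a)]);ey=np.array([-ex[1],ex[0]])
    n,m=int(L*s),int(W*s);v,u=np.mgrid[0:m,0:n]
    g=np.array(ctr)+((u/s-L/2)[...,None]*ey+(v/s-W/2)[...,None]*ex)
    w=np.concatenate([g,np.full(g.shape[:2]+(1,),zp)],-1)-np.array(p["position"])
    q=w@R.from_quat(p["attitude"]).as_matrix()
    return cv2.remap(p["pixels"],(q[...,0]/q[...,2]*p["fx"]+p["cx"]).astype(np.float32),(q[...,1]/q[...,2]*p["fy"]+p["cy"]).astype(np.float32),cv2.INTER_CUBIC)
E
python3 - <<'E'
from h import *
p=cam("wrist");print(p["cx"],p["cy"],R.from_quat(p["attitude"]).as_euler("zyx",degrees=True))
im=rectify(p,.004,(.5236,-.185),-1.76)
cv2.imwrite("pics/r1.png",im[:,:,::-1])
m=finder.outline_of(p,"cover_grip")[0]["pixels"];g=plane(p,.004)
# side edges: per image row, first and last column of mask
L=[];Rr=[]
for r in range(np.where(m.any(1))[0][0]+6,np.where(m.any(1))[0][-1]-5):
    k=np.where(m[r])[0];L.append(g[r,k[0]]);Rr.append(g[r,k[-1]])
for e in(L,Rr):
    e=np.array(e);e=e[(e[:,1]<-.11)&(e[:,1]>-.26)];f=np.polyfit(e[:,1],e[:,0],1);res=e[:,0]-np.polyval(f,e[:,1]);k=abs(res)<.0015
    f=np.polyfit(e[k,1],e[k,0],1);print("edge yaw",-np.degrees(np.arctan(f[0])),"x at -.1845",np.polyval(f,-.1845),k.sum(),len(k))
E
```

```text
322.0042995524214 199.8014058665836 [  1.65130704  -0.39463147 165.14054146]
edge yaw -3.303319924096277 x at -.1845 0.4784567854120978 145 145
edge yaw -3.137507294696825 x at -.1845 0.568639103572966 145 145
```

View pics/r1.png

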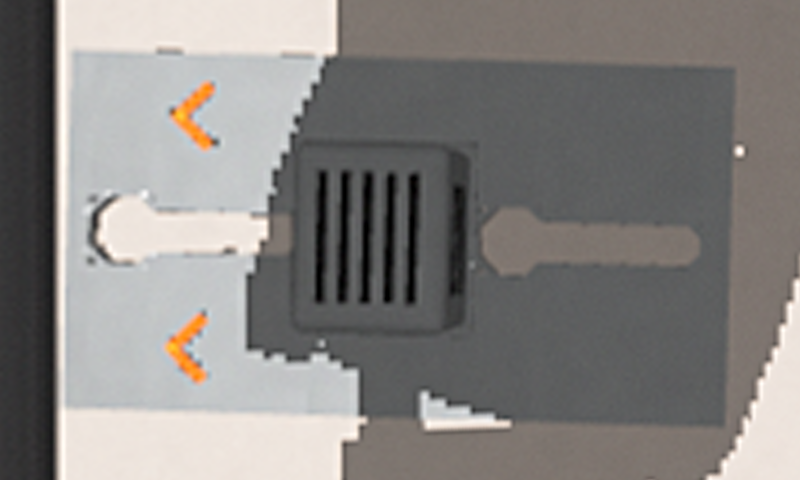

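The rectified view shows the cover's edges and hump turned about 1.4° from the tool, with chevrons at left pointing to -y. I'll match that yaw and grip.

send_rows --plan '[[[0, 0, 0.008], [-0.077, -0.011, 0.5], 1], [[0, 0, 0.008], [-0.077, -0.011, 0.9], 1], [[0, 0, 0.008], [-0.077, -0.011, 0.9], 1]]'

```text
clock: 9.82
eef_pos: [0.5216, -0.1845, 0.0808]
eef_rot: [0.726, 0.687, -0.001, -0.002]
ft_force: [0.4, -0.2, 0.9]
opening: 0.0911
finger_force: 0.0
```

send_rows --plan '[[[0, 0, 0], [0, 0, 0.35], 1], [[0, 0, 0], [0, 0, 0.65], 1], [[0, 0, 0], [0, 0, 0.74], 1], [[0, 0, 0], [0, 0, 0.745], 1], [[0, 0, 0], [0, 0, 0.745], -0.3], [[0, 0, 0], [0, 0, 0.745], -0.3], [[0, 0, 0], [0, 0, 0.745], -0.3], [[0, 0, 0], [0, 0, 0.745], -0.3], [[0, 0, 0], [0, 0, 0.745], -0.3], [[0, 0, 0], [0, 0, 0.745], -0.3], [[0, 0, 0], [0, 0, 0.745], -0.3]]' --newtons 50

```text
clock: 11.2
eef_pos: [0.5234, -0.1852, 0.0085]
eef_rot: [0.726, 0.687, -0.0, -0.0]
ft_force: [-0.5, 0.3, 2.1]
opening: 0.0441
finger_force: 50.0
```

send_rows --plan '[[[0, 0, 0], [0, 0, -0.2], -0.3], [[0, 0, 0], [0, 0, -0.6], -0.3], [[0, 0, 0], [0, 0, -0.9], -0.3], [[0, 0, 0], [0, 0, -0.9], -0.3], [[0, 0, 0], [0, 0, -0.9], -0.3]]'

```text
clock: 11.82
eef_pos: [0.5229, -0.185, 0.0981]
eef_rot: [0.726, 0.687, -0.0, -0.0]
ft_force: [-0.2, -0.2, -3.3]
opening: 0.0434
finger_force: 50.0
```

```bash
python3 - <<'E'
from h import *
p=cam("wrist");c=cloud(p);s=bot.sense();T=s["eef_pos"];q=s["eef_rot"];print(T,q,s["ft_force"],s["opening"])
yaw=2*np.degrees(np.arctan2(q[1],q[0]))-90;print("tool yaw",yaw)
zu=T[2]-.0075;
im=rectify(p,zu+.004,T[:2],yaw);cv2.imwrite("pics/r2.png",im[:,:,::-1])
o=finder.outline_of(p,"cover_grip");print([x["confidence"] for x in o]);m=o[0]["pixels"];print(o[0]["box"],np.median(c[m],0),rect(plane(p,zu+.004)[m]))
E
```

```text
[ 0.52263513 -0.18494067  0.0976171 ] [ 7.26386755e-01  6.87285790e-01 -3.07036954e-04 -6.56797168e-04] [ 0.03422355 -0.33438135 -3.45998014] 0.043739628613044174
tool yaw -3.1686959098913547
[0.81]
[227.2, 80.5, 416.0, 331.0] [ 0.52448547 -0.14587067  0.09418157] (array([ 0.5234, -0.1703]), 0.1373, 0.0909, 86.79)
```

View pics/r2.png

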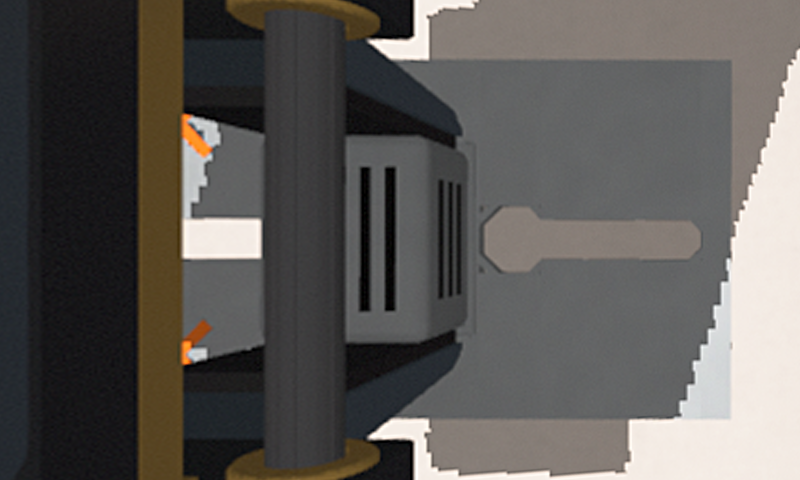

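The cover is now square in the grip: its edges lie at rows 60 and 418, centred on the tool, with the +y edge at column 731. I'll carry it over the box, stopping 10 mm to the +y side of the drop point.

send_rows --plan '[[[0, 0, 0], [0.3, 0.05, 0], -0.3], [[0, 0, 0], [0.7, 0.1, 0], -0.3], [[0, 0, 0], [0.96, 0.145, 0], -0.3]]'

```text
clock: 12.3
eef_pos: [0.5425, -0.0887, 0.0973]
eef_rot: [0.726, 0.687, -0.001, -0.001]
ft_force: [-0.2, -0.1, -3.7]
opening: 0.0435
finger_force: 50.0
```

send_rows --plan '[[[0, 0, 0], [0.48, 0.07, 0], -0.3], [[0, 0, 0], [0.96, 0.145, 0], -0.3]]'

```text
clock: 12.55
eef_pos: [0.5625, 0.0062, 0.0974]
eef_rot: [0.727, 0.687, -0.001, -0.001]
ft_force: [0.6, -0.9, -2.2]
opening: 0.0434
finger_force: 50.0
```

send_rows --plan '[[[0, 0, 0], [0.48, 0.07, 0], -0.3], [[0, 0, 0], [0.96, 0.145, 0], -0.3]]'

```text
clock: 12.8
eef_pos: [0.5822, 0.1015, 0.0973]
eef_rot: [0.726, 0.687, -0.001, -0.001]
ft_force: [1.7, -0.1, -2.5]
opening: 0.0436
finger_force: 50.0
```

send_rows --plan '[[[0, 0, 0.02], [0.45, 0.07, 0], -0.3], [[0, 0, 0.042], [0.8, 0.145, 0], -0.3], [[0, 0, 0.042], [0.97, 0.145, 0], -0.3], [[0, 0, 0.042], [0.97, 0.145, 0], -0.3], [[0, 0, 0.042], [0.97, 0.145, 0], -0.3]]'

```text
clock: 13.42
eef_pos: [0.602, 0.195, 0.0979]
eef_rot: [0.77, 0.638, -0.001, -0.0]
ft_force: [0.1, 1.1, -3.6]
opening: 0.0434
finger_force: 50.0
```

```bash
cat > st.py <<'E'
from h import *
s=bot.sense();T=s["eef_pos"];q=s["eef_rot"];yaw=2*np.degrees(np.arctan2(q[1],q[0]))-90
a=np.radians(-10.77);ex=np.array([np.cos(a),np.sin(a)]);ey=np.array([-ex[1],ex[0]])
d=T[:2]-np.array([.6000,.1872])
print("t",s["clock"],"T",T.round(4),"yaw",yaw.round(2),"box x,y from drop mm",(d@ex*1e3).round(2),(d@ey*1e3).round(2),"F",s["ft_force"].round(1),"M",s["moment"].round(2),"grip",s["opening"],s["finger_force"])
E
python3 st.py
```

```text
t 13.425 T [0.602  0.195  0.0979] yaw -10.71 box x,y from drop mm 0.51 8.03 F [ 0.1  1.1 -3.6] M [-0.04 -0.09 -0.02] grip 0.04340035465450134 49.988481402397156
```

send_rows --plan '[[[0, 0, 0], [0.02, -0.003, 0.2], -0.3], [[0, 0, 0], [0.02, -0.003, 0.35], -0.3], [[0, 0, 0], [0.02, -0.003, 0.42], -0.3], [[0, 0, 0], [0.02, -0.003, 0.45], -0.3], [[0, 0, 0], [0.02, -0.003, 0.46], -0.3], [[0, 0, 0], [0.02, -0.003, 0.46], -0.3], [[0, 0, 0], [0.02, -0.003, 0.46], -0.3]]'

```text
clock: 14.3
eef_pos: [0.6029, 0.1981, 0.0528]
eef_rot: [0.77, 0.638, 0.0, 0.0]
ft_force: [0.7, -1.1, -2.9]
opening: 0.0437
finger_force: 50.0
```

```bash
python3 st.py; python3 - <<'E'
from h import *
p=cam("wrist");s=bot.sense();T=s["eef_pos"]
im=rectify(p,T[2]-.0085,T[:2]+np.array([.0094,.049]),-10.71,.1,.12,6000);cv2.imwrite("pics/r3.png",im[:,:,::-1]);print(im.shape)
E
```

```text
t 14.3 T [0.6029 0.1981 0.0528] yaw -10.73 box x,y from drop mm 0.77 11.23 F [ 0.7 -1.1 -2.9] M [-0.01 -0.1   0.01] grip 0.043713520748950366 49.98859763145447
(720, 600, 3)
```

View pics/r3.png

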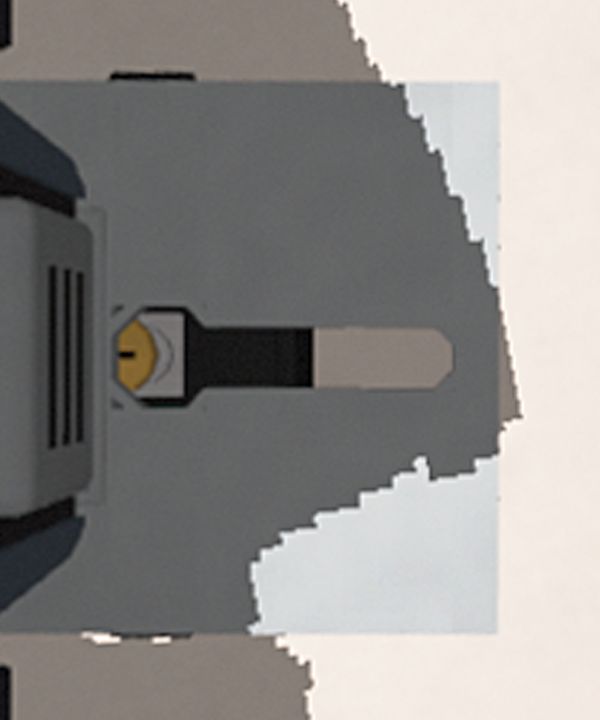

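The entry shows the brass head with its right edge at column 158 and its centre at row 354, against the slot centre at row 357. So the lateral offset is about 0.5 mm, and the drop is 8–11 mm ahead. I'll lower gently.

send_rows --plan '[[[0, 0, 0], [0, -0.005, 0.02], -0.3], [[0, 0, 0], [0, -0.005, 0.035], -0.3], [[0, 0, 0], [0, -0.005, 0.04], -0.3], [[0, 0, 0], [0, -0.005, 0.04], -0.3]]'

```text
clock: 14.85
eef_pos: [0.6022, 0.1981, 0.0484]
eef_rot: [0.77, 0.638, -0.0, -0.0]
ft_force: [-0.5, -1.1, -2.6]
opening: 0.0438
finger_force: 50.0
```

send_rows --plan '[[[0, 0, 0], [0, 0, 0.005], -0.3], [[0, 0, 0], [0, 0, 0.005], -0.3], [[0, 0, 0], [0, 0, 0.005], -0.3]]'

```text
clock: 15.22
eef_pos: [0.6023, 0.1981, 0.0481]
eef_rot: [0.77, 0.638, 0.0, 0.0]
ft_force: [-1.7, 0.2, 2.2]
opening: 0.0438
finger_force: 50.0
```

send_rows --plan '[[[0, 0, 0], [0, 0, 0.005], -0.3], [[0, 0, 0], [0, 0, 0.005], -0.3], [[0, 0, 0], [0, 0, 0.005], -0.3]]'

```text
clock: 15.6
eef_pos: [0.6023, 0.1981, 0.048]
eef_rot: [0.77, 0.638, 0.0, 0.0]
ft_force: [-4.1, -0.3, 9.3]
opening: 0.0439
finger_force: 50.0
```

send_rows --plan '[[[0, 0, 0], [0, 0, -0.003], -0.3], [[0, 0, 0], [-0.01, 0, -0.003], -0.3], [[0, 0, 0], [-0.02, 0, -0.003], -0.3], [[0, 0, 0], [-0.03, 0, -0.003], -0.3], [[0, 0, 0], [-0.03, 0, -0.003], -0.3]]'

```text
clock: 16.23
eef_pos: [0.6022, 0.1953, 0.0481]
eef_rot: [0.77, 0.638, 0.001, 0.0]
ft_force: [1.1, 3.2, 5.3]
opening: 0.0436
finger_force: 50.0
```

send_rows --plan '[[[0, 0, 0], [-0.01, 0, 0], -0.3], [[0, 0, 0], [-0.02, 0, 0], -0.3], [[0, 0, 0], [-0.02, 0, 0], -0.3]]'

```text
clock: 16.6
eef_pos: [0.6018, 0.1933, 0.048]
eef_rot: [0.77, 0.638, 0.001, 0.0]
ft_force: [0.9, 4.5, 5.8]
opening: 0.0436
finger_force: 50.0
```

```bash
python3 st.py
```

```text
t 16.6 T [0.6018 0.1933 0.048 ] yaw -10.74 box x,y from drop mm 0.58 6.33 F [0.9 4.5 5.8] M [ 0.55 -0.27  0.04] grip 0.043591282194456404 49.990986585617065
```

send_rows --plan '[[[0, 0, 0], [-0.01, -0.003, 0], -0.3], [[0, 0, 0], [-0.01, -0.003, 0], -0.3]]'

```text
clock: 16.85
eef_pos: [0.6013, 0.1923, 0.048]
eef_rot: [0.77, 0.638, 0.001, 0.0]
ft_force: [1.3, 3.8, 5.7]
opening: 0.0439
finger_force: 50.0
```

send_rows --plan '[[[0, 0, 0], [-0.01, 0, 0], -0.3], [[0, 0, 0], [-0.01, 0, 0], -0.3]]'

```text
clock: 17.1
eef_pos: [0.601, 0.1914, 0.048]
eef_rot: [0.77, 0.638, 0.0, 0.0]
ft_force: [1.0, 4.2, 6.3]
opening: 0.0435
finger_force: 50.0
```

send_rows --plan '[[[0, 0, 0], [-0.01, 0, 0], -0.3], [[0, 0, 0], [-0.01, 0, 0], -0.3]]'

```text
clock: 17.35
eef_pos: [0.6006, 0.1902, 0.0478]
eef_rot: [0.77, 0.638, 0.0, 0.0]
ft_force: [1.6, 2.4, 4.3]
opening: 0.0438
finger_force: 50.0
```

```bash
python3 st.py; python3 - <<'E'
from h import *
p=cam("wrist");s=bot.sense();T=s["eef_pos"]
im=rectify(p,T[2]-.0085,T[:2]+np.array([.0065,.034]),-10.71,.06,.04,10000);cv2.imwrite("pics/r4.png",im[:,:,::-1]);print(im.shape)
E
```

```text
t 17.35 T [0.6006 0.1902 0.0478] yaw -10.73 box x,y from drop mm 0.01 3.03 F [1.6 2.4 4.3] M [ 0.29 -0.42  0.08] grip 0.04381965591741793 49.990586042404175
(400, 600, 3)
```

View pics/r4.png

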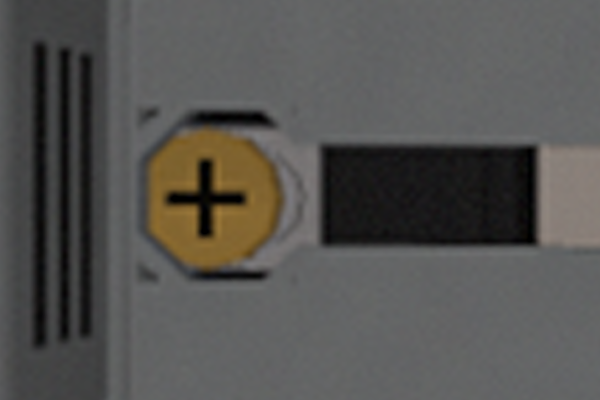

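The head at (210,199) is about 2.5 mm short of the entry centre and 0.4 mm to the side.

send_rows --plan '[[[0, 0, 0], [-0.01, 0.003, 0], -0.3], [[0, 0, 0], [-0.015, 0.003, 0], -0.3], [[0, 0, 0], [-0.015, 0.003, 0], -0.3]]'

```text
clock: 17.77
eef_pos: [0.5997, 0.1884, 0.0471]
eef_rot: [0.77, 0.638, -0.001, -0.0]
ft_force: [0.3, -0.4, -3.4]
opening: 0.0436
finger_force: 50.0
```

send_rows --plan '[[[0, 0, 0], [-0.01, 0, 0], -0.3], [[0, 0, 0], [-0.01, 0, 0], -0.3], [[0, 0, 0], [-0.01, 0, 0], -0.3]]'

```text
clock: 18.15
eef_pos: [0.6002, 0.1878, 0.0477]
eef_rot: [0.77, 0.638, -0.0, -0.0]
ft_force: [-0.2, 1.4, -2.6]
opening: 0.0437
finger_force: 50.0
```

```bash
python3 st.py
```

```text
t 18.15 T [0.6002 0.1878 0.0477] yaw -10.73 box x,y from drop mm 0.08 0.58 F [-0.2  1.4 -2.6] M [-0.08 -0.12 -0.03] grip 0.04373238623540934 49.98858690261841
```

send_rows --plan '[[[0, 0, 0], [0, 0, 0.01], -0.3], [[0, 0, 0], [0, 0, 0.02], -0.3], [[0, 0, 0], [0, 0, 0.02], -0.3]]'

```text
clock: 18.52
eef_pos: [0.6001, 0.1878, 0.0456]
eef_rot: [0.77, 0.638, -0.0, -0.0]
ft_force: [0.5, -0.5, -2.3]
opening: 0.0434
finger_force: 50.0
```

```bash
python3 st.py
```

```text
t 18.525 T [0.6001 0.1878 0.0456] yaw -10.73 box x,y from drop mm 0.02 0.59 F [ 0.5 -0.5 -2.3] M [-0.03 -0.1   0.01] grip 0.04343692076937281 49.98850107192993
```

send_rows --plan '[[[0, 0, 0], [0, 0, 0.015], -0.3], [[0, 0, 0], [0, 0, 0.03], -0.3], [[0, 0, 0], [0, 0, 0.045], -0.3], [[0, 0, 0], [0, 0, 0.06], -0.3], [[0, 0, 0], [0, 0, 0.06], -0.3]]'

```text
clock: 19.15
eef_pos: [0.6001, 0.1878, 0.0396]
eef_rot: [0.77, 0.638, -0.0, -0.0]
ft_force: [-0.2, 0.5, -3.0]
opening: 0.044
finger_force: 50.0
```

send_rows --plan '[[[0, 0, 0], [0, 0, 0.007], -0.3], [[0, 0, 0], [0, 0, 0.007], -0.3], [[0, 0, 0], [0, 0, 0.007], -0.3]]'

```text
clock: 19.52
eef_pos: [0.6002, 0.1878, 0.0391]
eef_rot: [0.77, 0.638, 0.0, 0.0]
ft_force: [0.0, -0.0, -2.6]
opening: 0.0435
finger_force: 50.0
```

send_rows --plan '[[[0, 0, 0], [0, 0, 0.004], -0.3], [[0, 0, 0], [0, 0, 0.004], -0.3], [[0, 0, 0], [0, 0, 0.004], -0.3]]'

```text
clock: 19.9
eef_pos: [0.6002, 0.1878, 0.0386]
eef_rot: [0.77, 0.638, 0.0, -0.0]
ft_force: [0.4, -0.7, -3.6]
opening: 0.0442
finger_force: 50.0
```

```bash
python3 st.py
```

```text
t 19.9 T [0.6002 0.1878 0.0386] yaw -10.73 box x,y from drop mm 0.12 0.61 F [ 0.4 -0.7 -3.6] M [-0.08 -0.07  0.02] grip 0.0441710828855202 49.98848497867584
```

send_rows --plan '[[[0, 0, 0], [0, 0, 0.004], -0.3], [[0, 0, 0], [0, 0, 0.004], -0.3], [[0, 0, 0], [0, 0, 0.004], -0.3]]'

```text
clock: 20.27
eef_pos: [0.6002, 0.1878, 0.0385]
eef_rot: [0.77, 0.638, 0.0, 0.0]
ft_force: [-3.3, -0.5, 6.2]
opening: 0.0436
finger_force: 50.0
```

send_rows --plan '[[[0, 0, 0], [0, 0, 0.003], -0.3], [[0, 0, 0], [0, 0, 0.003], -0.3], [[0, 0, 0], [0, 0, 0.003], -0.3]]'

```text
clock: 20.65
eef_pos: [0.6003, 0.1878, 0.0385]
eef_rot: [0.77, 0.638, -0.0, -0.0]
ft_force: [-6.1, -1.2, 11.0]
opening: 0.0439
finger_force: 50.0
```

The cover is flat on the rim (TCP at 38.5 mm, exactly as predicted). I'll slide it toward the cable end.

send_rows --plan '[[[0, 0, 0], [0, 0, -0.004], -0.3], [[0, 0, 0], [-0.02, 0, -0.004], -0.3], [[0, 0, 0], [-0.05, 0, -0.004], -0.3], [[0, 0, 0], [-0.08, 0, -0.004], -0.3], [[0, 0, 0], [-0.1, 0, -0.004], -0.3], [[0, 0, 0], [-0.1, 0, -0.004], -0.3]]'

```text
clock: 21.4
eef_pos: [0.5985, 0.1777, 0.0385]
eef_rot: [0.77, 0.638, 0.0, 0.0]
ft_force: [0.2, -1.3, 4.8]
opening: 0.0436
finger_force: 50.0
```

```bash
python3 st.py
```

```text
t 21.4 T [0.5985 0.1777 0.0385] yaw -10.73 box x,y from drop mm 0.3 -9.66 F [ 0.2 -1.3  4.8] M [-0.2  -0.12 -0.07] grip 0.04361265061485465 49.99074876308441
```

send_rows --plan '[[[0, 0, 0], [-0.03, 0, 0], -0.3], [[0, 0, 0], [-0.06, 0, 0], -0.3], [[0, 0, 0], [-0.09, 0, 0], -0.3], [[0, 0, 0], [-0.12, 0, 0], -0.3], [[0, 0, 0], [-0.12, 0, 0], -0.3]]'

```text
clock: 22.02
eef_pos: [0.5962, 0.1658, 0.0385]
eef_rot: [0.77, 0.638, 0.0, 0.0]
ft_force: [1.2, 1.2, 6.3]
opening: 0.0438
finger_force: 50.0
```

send_rows --plan '[[[0, 0, 0], [-0.01, 0, 0], -0.3], [[0, 0, 0], [-0.015, 0, 0], -0.3], [[0, 0, 0], [-0.015, 0, 0], -0.3]]'

```text
clock: 22.4
eef_pos: [0.596, 0.1646, 0.0385]
eef_rot: [0.77, 0.638, 0.0, 0.0]
ft_force: [1.0, 2.5, 5.3]
opening: 0.0434
finger_force: 50.0
```

```bash
python3 st.py
```

```text
t 22.4 T [0.596  0.1646 0.0385] yaw -10.73 box x,y from drop mm 0.26 -22.95 F [1.  2.5 5.3] M [ 0.58 -0.15 -0.  ] grip 0.04344553942765815 49.99092221260071
```

send_rows --plan '[[[0, 0, 0], [-0.005, 0, 0], -0.3], [[0, 0, 0], [-0.01, 0, 0], -0.3], [[0, 0, 0], [-0.01, 0, 0], -0.3]]'

```text
clock: 22.78
eef_pos: [0.5958, 0.1636, 0.0385]
eef_rot: [0.77, 0.638, 0.0, 0.0]
ft_force: [0.9, 4.9, 5.0]
opening: 0.0438
finger_force: 50.0
```

send_rows --plan '[[[0, 0, 0], [-0.005, 0, 0], -0.3], [[0, 0, 0], [-0.007, 0, 0], -0.3], [[0, 0, 0], [-0.007, 0, 0], -0.3]]'

```text
clock: 23.15
eef_pos: [0.5958, 0.1636, 0.0385]
eef_rot: [0.77, 0.638, 0.001, -0.0]
ft_force: [0.8, 10.3, 3.2]
opening: 0.0434
finger_force: 50.0
```

send_rows --plan '[[[0, 0, 0], [-0.005, 0, 0], -0.3], [[0, 0, 0], [-0.005, 0, 0], -0.3], [[0, 0, 0], [-0.005, 0, 0], -0.3]]'

```text
clock: 23.52
eef_pos: [0.5957, 0.1635, 0.0385]
eef_rot: [0.77, 0.638, 0.001, -0.0]
ft_force: [1.1, 15.8, 2.3]
opening: 0.044
finger_force: 50.0
```

```bash
python3 st.py
```

```text
t 23.525 T [0.5957 0.1635 0.0385] yaw -10.74 box x,y from drop mm 0.21 -24.08 F [ 1.1 15.8  2.3] M [ 2.55 -0.09  0.08] grip 0.043966985797636554 49.9906861782074
```

Contact with the end is firm: the y position stopped while the force rose to 16 N. I'll relieve the push, release and rise.

send_rows --plan '[[[0, 0, 0], [0.009, 0, 0], -0.3], [[0, 0, 0], [0.009, 0, 0], -0.3], [[0, 0, 0], [0.009, 0, 0], 0.3], [[0, 0, 0], [0.009, 0, 0], 1], [[0, 0, 0], [0.009, 0, 0], 1], [[0, 0, 0], [0.009, 0, 0], 1], [[0, 0, 0], [0.009, 0, 0], 1], [[0, 0, 0], [0.009, 0, 0], 1], [[0, 0, 0], [0.009, 0, -0.1], 1], [[0, 0, 0], [0.009, 0, -0.4], 1], [[0, 0, 0], [0.009, 0, -0.8], 1], [[0, 0, 0], [0.009, 0, -1.0], 1]]'

```text
clock: 25.02
eef_pos: [0.5965, 0.1636, 0.1409]
eef_rot: [0.77, 0.638, 0.001, 0.001]
ft_force: [0.7, -0.4, -1.3]
opening: 0.0908
finger_force: 0.0
```

send_rows --plan '[[[0, 0, 0], [-0.2, 0, -0.3], 1], [[0, 0, 0], [-0.5, 0, -0.4], 1], [[0, 0, 0], [-0.5, 0, -0.4], 1], [[0, 0, 0], [-0.5, 0, -0.4], 1]]'

```text
clock: 25.52
eef_pos: [0.5861, 0.1145, 0.178]
eef_rot: [0.77, 0.638, -0.0, -0.0]
ft_force: [0.9, -0.6, -0.3]
opening: 0.0913
finger_force: 0.0
```

```bash
python3 - <<'E'
from h import *
p=cam("wrist");c=cloud(p);s=bot.sense();print(s["clock"],s["eef_pos"],s["ft_force"].round(1))
im=rectify(p,.034,(.5925,.145),-10.77,.25,.16,3200);cv2.imwrite("pics/r5.png",im[:,:,::-1])
m=finder.outline_of(p,"cover_grip")[0]["pixels"];k=m&(abs(c[...,2]-.034)<.006)
k=cv2.erode(k.astype(np.uint8),np.ones((3,3)))>0
q=c[k];A=np.c_[q[:,:2]-q[:,:2].mean(0),np.ones(len(q))];print("plane",np.linalg.lstsq(A,q[:,2],rcond=None)[0]);print(rect(plane(p,.034)[m&(abs(c[...,2]-.034)<.006)]))
for t in ["mug_mid","phone","screwdriver"]:
  pt=cam("top");o=finder.outline_of(pt,t)
  if o: print(t,o[0]["confidence"],o[0]["box"])
E
```

```text
25.575 [0.58609771 0.11474033 0.17779431] [-0.1 -0.8 -0.5]
plane [ 0.00080786 -0.00076282  0.03432223]
(array([0.5957, 0.1632]), 0.166, 0.0901, 79.22)
mug_mid 0.82 [400.5, 136.7, 443.1, 178.1]
phone 0.74 [321.9, 128.5, 381.5, 158.2]
screwdriver 0.47 [238.2, 234.4, 257.0, 247.8]
```

View pics/r5.png

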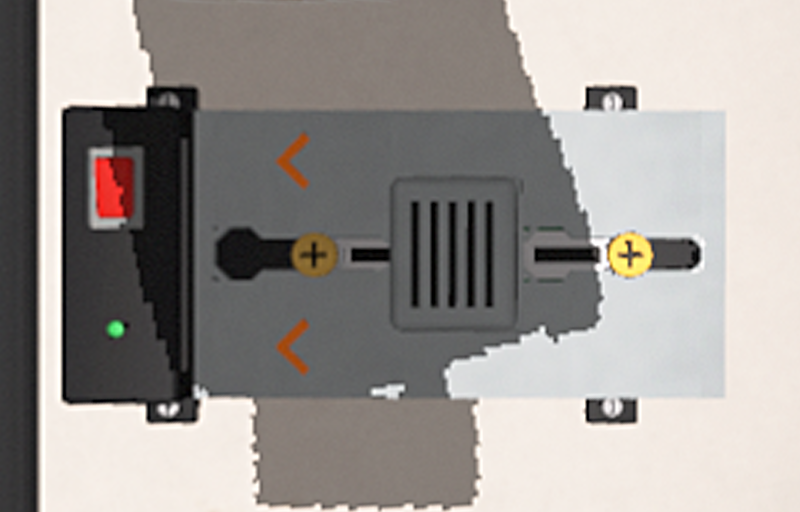

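The final picture shows the cover flat on the rim and level to within 1 mrad. The screws sit in the slots at (314,255) and (630,255), the chevrons point at the red-switch end, and the leading edge touches it at column 190.

```bash
python3 -c "
from station import ticket
print(ticket.finish_job())"
```

```text
the job is handed in; nothing more can be done
None
```

The cover is back on the box: both keyholes dropped over the screws, it lies flat on the rim and butts against the cable end with the chevrons pointing to it, the arm is clear, and the job is handed in at about 26 s.

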